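# Hook the ring holder onto the slotted tool rack and hang the spacer ring on it

## Task

The ring holder has come off the slotted tool rack at the left of the machine. Hook its two claws into the free pair of slots above the roller catch, just under the rack's shelf overhang, and press it down until the catch snaps and it sits fully home; then put the plain spacer ring (60 mm wide, 20 mm tall) over the holder's peg so that it lies flat on its seat. Leave the other things on the table where they are.

Things in the scene. Friction and masses are not known exactly. Their poses are not given: they have to be found in the camera images.
- rack_seat (a point): Home of the holder on the fixed tool rack: middle of the upright's front face, 70 mm above the table. When the holder is locked, point holder_root lies here and their axes are parallel. x points into the upright (the rack's front looks along -x), y left along the face, z up. The upright is a steel channel 60 mm wide, 30 mm deep, 296 mm high on a grey foot (80 mm wide, reaching 30 mm in front, 12 mm high).
- rack_slot (a point): Middle of the lower edge of the lower of the holder's two slots, on the front face, 38 mm above rack_seat; axes as rack_seat. Four slots in a column, 9.5 mm wide, 33 mm high, 50 mm apart; lower edges 58, 108, 158, 208 mm above the table; the second and third are the holder's. The slotted front wall is 4 mm thick, hollow behind.
- rack_catch (a point): Double roller catch on the face, mid-way between its rollers, 16 mm above rack_seat; axes as rack_seat. Two sprung steel rollers, 8 mm thick, their axes 16.6 mm to either side, standing 7 mm off the face, in dark cheeks 26 mm high that fill 19.5 to 29.5 mm from the middle and stand 9 mm off the face. The holder's lugs part them on the way down (peak about 8 N pressing at the root, up to 14 N at the nose).
- rack_shelf (a point): Middle of the lower front edge of the plywood shelf over the holder's place: 77 mm in front of the face, underside 235 mm above the table, board 130 mm wide; things lie on it up to 295 mm above the table. A gripper pointing straight down does not fit here: lean its top 30 to 45 degrees back towards the rack's front, fingers pointing forward and down. Axes as rack_seat.
- holder_grip (a point): The loose ring holder, resting on its underside: best place to grip, middle of its nose, half-way up the bar (12 mm above its underside), 18 mm from the black end. x along the bar towards the claws, y left, z up. A steel bar 28 mm wide, 24 mm high, 128 mm long; at the claw end a root plate 22 mm wide, 8 mm thick, 106 mm high with a sloping rib. Weighs 0.18 to 0.29 kg.
- holder_root (a point): Foot of the back of the holder's root plate (x = +110 mm, z = -12 mm from holder_grip, same axes). To hook the holder: level and square to the rack, holder_root 20 mm above rack_seat (claws pass from 16 to 24), push in until the plate meets the face, nose up by 1 to 3 degrees rather than down (else the upper lip lands on the slot edge), then press down the 20 mm. The catch resists from 8 mm down and snaps 6 mm before home.
- holder_claw (a point): Where the lower claw leaves the back of the root plate: underside of its shank, 38 mm above holder_root, same axes. Two claws, this and one 50 mm higher, each 6 mm thick in y and standing 11 mm off the plate: a shank 9 mm high, with a lip hanging 16 mm below its underside, 6 to 11 mm behind the plate, round at its end. Slippery bright steel. Lugs for the catch stand out of the plate's sides, 30 mm over both.
- holder_seat (a point): On the ring holder: middle of the top of the round seat disc (44 mm wide, 3 mm high) at the foot of the peg; 75 mm in front of the back of the root plate (35 mm from holder_grip towards the claws), 27 mm above the holder's underside; same axes. The peg is 20 mm thick and 26 mm high, its top chamfered. The spacer ring rests here, its centre 10 mm above this point.
- spacer_centre (a point): Centre (half-way up, 10 mm above its underside) of the plain steel spacer ring, loose, lying flat: 60 mm outside, bore 30 mm, 20 mm high, 0.17 to 0.33 kg. z is its axis.
- big_ring: Bystander: larger, thinner spindle ring, 68 mm wide and 15 mm high; origin at the centre of its underside.
- offcut_1: Bystander: pale wood offcut 50x110x32 mm; origin at the centre of its underside.
- offcut_2: Bystander: brown wood offcut 60x75x22 mm; origin at the centre of its underside.
- tape: Bystander: yellow pocket tape measure 36x78x61 mm; origin at the centre of its underside.
- spanner: Bystander: bright open-ended spanner 32x194x6 mm; origin at the centre of its underside.
- pencil: Bystander: flat red carpenter pencil 118 mm long; origin at the centre of its underside.

How it is judged:
By the outcome, as a careful person would: the job done as asked, in the order asked, and still so for the second after the job is handed in, with the robot touching nothing.
It also fails if it takes over 62 s, if anything falls off the work surface, if the arm or the gripper's body presses on something with over 40 N, if the wrist force passes 120 N, or if a joint passes its speed limit or range.

## Robot

A 6-joint arm with a two-finger parallel gripper is mounted at the origin on a cart in front of the work surface, level with it; the furniture and walls round the work are solid. World frame = base frame: x ahead of the robot, y to its left, z up, the work surface at z = 0. Lengths are in m, angles in degrees, forces in N, time in s.
With the tool pointing down it reaches from about 0.35 to 0.85 m from the base axis. Payload 8.1 kg.
Tool frame: the origin (TCP) lies midway between the tips of the shut fingers; the grasp point (between the pads) lies robot.grip_point_offset behind it (robot.grip_point_offset is the distance from the TCP to the grasp point, in m); z points along the fingers, y is the line along which they close (so a half turn about z gives the same grasp; the last joint's range is limited). The gripper opens to 85 mm and grips with 20 to 120 N. Pads are 22 mm wide; open, the fingers measure 114 mm over their backs; the gripper's body (76 mm by 85 mm) begins 54 mm behind the grasp point. The pads swing forward as they close: fully open they stand 13 mm farther back than shut.
Start: joints at [-73.018, 7.471, 85.268, -0, 87.261, -4.893], TCP at [0.224, -0.557, 0.231] pointing down, gripper open.
Joint ranges: [-169.43, 169.43], [-51.17, 129.36], [1.28, 143.12], [-76.62, 256.62], [0, 156.53], [-152.29, 152.29]. Speed limits (degrees/s): [136.94, 136.94, 159.86, 180, 180, 180].

## Interface

Orientations are given as a 3x3 rotation matrix whose columns are the frame's x, y, z axes.
In Python, from workcell import robot gives the robot as it stands.
- The arm moves only by the shell command python3 -m inch 'ROWS' [OPENING] [FORCE]. ROWS is a JSON object of lists of equal length, an entry for each row: "xyz": the shift along the tool's x, y, z in cm, a list of three; "yaw": the turn about the tool's z in degrees. In form: {"xyz": [[x, y, z], ...], "yaw": [yaw, ...]}. A call has exactly 8 rows; each row shifts and turns the commanded pose from where the row before left it, along the tool's axes as they then stand; what a row does not reach is not made up. A row lasts 1/12 s, in which the tool goes at most 41.7 mm and 7.16 degrees, less where a joint would pass 70% of its speed; a pose out of reach is approached as far as the arm can. A call with a gripper value outside its range is refused whole. OPENING is the opening in per cent of the stroke, from 0 (shut) to 100 (fully open), set as the call begins (- or left out, the last holds). The fingers move at their own pace and stop on an object; FORCE is the grip in N (left out, the last holds). Time passes only in rows, so rows that do not move let the fingers close, or fill a call up. It gives the time, the measured TCP pose, the force, the opening and the grip force at its end, in the units of the state.
- robot.read_state(): the state, without advancing time (a new reading comes with each control period).
- robot.capture(name): name is "scene" or "top"; returns the picture (384x512x3 uint8, red, green, blue); there is no depth.
- robot.camera_model(name): a dict with "intrinsics" (3x3 intrinsics, pixels), "R" (3x3) and "t" (3): a world point X has camera coordinates R X + t. Camera axes: x right, y down, z forward; pixel columns grow to the right and rows downward; lengths in m; the calibration is good to about 2 mm. A picture is of the moment at which its call begins. camera_model takes no time and is no camera call.
- robot.job_done(): hands the job in; it is judged then, once.
The state is a dict: "time_s": time; "qpos": joint angles; "dq": joint speeds; "joint_efforts": joint torques, N m; "tcp_pos": TCP position; "eef_rot": TCP orientation; "ft_force": force on the tool from outside, world axes, zero at the start; "ft_torque": the same for the moment, N m; "finger_gap": finger opening in m; "finger_force": force on a finger pad.
Only numpy, scipy, OpenCV 4.12 (cv2) and the standard library are available. Lean on these libraries where they do the work, as an engineer would, in place of code of your own. Each camera call takes 0.05 s, during which the arm holds its last target. There are 200 camera calls.

## Working session

There is one attempt and no reset: what is moved stays moved. The work goes in short steps, Python scripts to look and compute and a shell command to move; the robot and the scene stay as the last step left them, time stands still between calls to the robot, and variables do not carry over. Pictures are saved under pics/ and viewed, at most 10 in all, crops included, and the job is handed in when it is done.

```bash
ls; mkdir -p pics
python3 - <<'E'
from workcell import robot
import cv2,numpy as np
np.set_printoptions(precision=4,suppress=True)
for n in ("scene","top"):
    cv2.imwrite(f"pics/{n}0.png",cv2.resize(robot.capture(n)[:,:,::-1],(800,600),interpolation=cv2.INTER_CUBIC))
    m=robot.camera_model(n);print(n,m["intrinsics"],m["R"],m["t"])
print(robot.grip_point_offset, robot.read_state())
E
```

```text
pics
scene [[463.4413   0.     250.1349]
 [  0.     463.4413 193.9391]
 [  0.       0.       1.    ]] [[-0.7912 -0.6114 -0.0127]
 [-0.379   0.5066 -0.7744]
 [ 0.4799 -0.6079 -0.6326]] [0.3718 0.3319 1.0574]
top [[356.2095   0.     253.0413]
 [  0.     356.2095 187.5164]
 [  0.       0.       1.    ]] [[ 0.0996 -0.995   0.0063]
 [-0.9729 -0.0987 -0.2093]
 [ 0.2089  0.0148 -0.9778]] [-0.1168  0.5438  1.01  ]
0.0187 {'time_s': 0.1, 'qpos': array([-73.0178,   7.5121,  85.3223,   0.0019,  87.2586,  -4.8939]), 'dq': array([ 0.0631, -0.0875, -0.1102,  0.0076,  0.0005, -0.022 ]), 'joint_efforts': array([  0.0022, -57.0951, -50.1942,  -0.0002,   0.0081,  -0.    ]), 'tcp_pos': array([ 0.2234, -0.5563,  0.2303]), 'eef_rot': array([[ 0.928 ,  0.3726, -0.0004],
       [ 0.3726, -0.928 ,  0.0016],
       [ 0.0002, -0.0016, -1.    ]]), 'ft_force': array([-0.6222, -0.8583, -0.8666]), 'ft_torque': array([-0.0643,  0.0008,  0.0086]), 'finger_force': 0.0, 'finger_gap': 0.08479723932374884}
```

View pics/scene0.png

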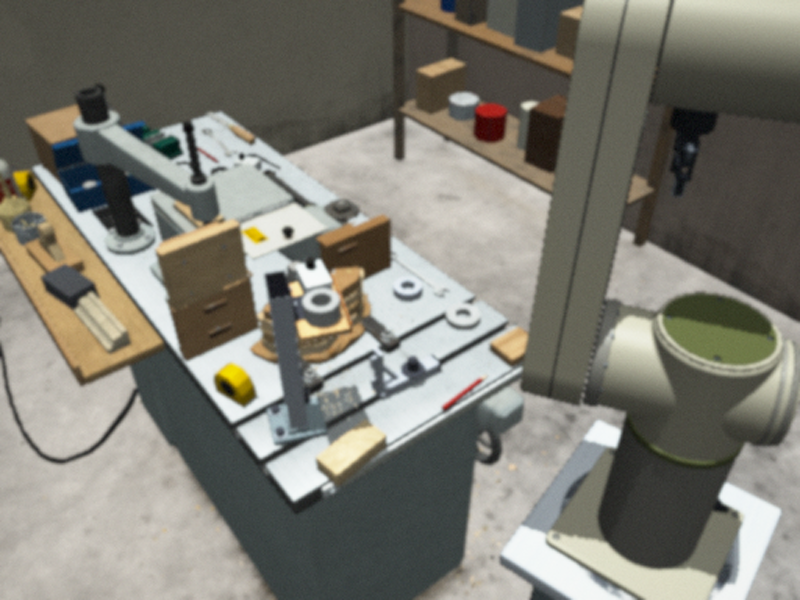

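View pics/top0.png

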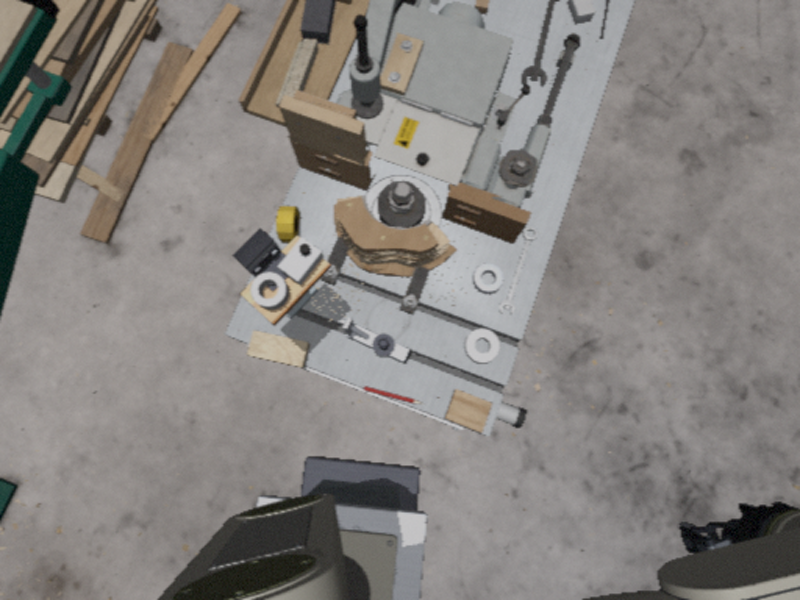

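The scene view shows the rack (285,350), the holder (400,370), the spacer (408,288) and the big ring (463,315). In the top view the shelf is at (285,285), the holder at (380,342), the spacer at (487,278) and the big ring at (482,346). I'll enlarge both.

Run:
```python
from workcell import robot
import cv2
def crop(n,x0,y0,w,h,k):
    im=robot.capture(n)[:,:,::-1][y0:y0+h,x0:x0+w]
    cv2.imwrite(f"pics/{n}_c.png",cv2.resize(im,(w*k,h*k),interpolation=cv2.INTER_CUBIC))
crop("scene",165,165,160,120,5)
crop("top",145,145,200,120,4)
```

```text
(no output)
```

View pics/scene_c.png

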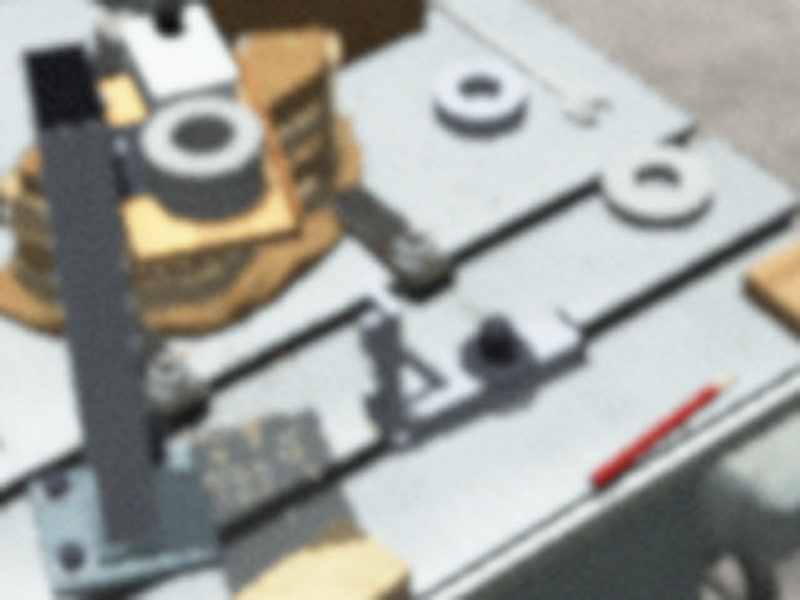

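View pics/top_c.png

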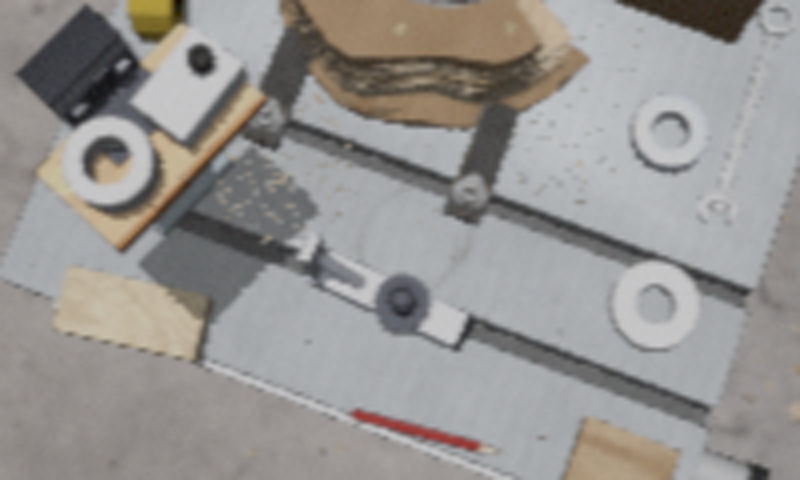

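The scene crop shows the upright's cap at (25–103,45–128), the shelf corner at (300,235), the holder peg top at (495,328), the nose corner at (583,345), the plate top at (380,300), and the spacer's top centre at (481,88). In the top crop the shelf's front edge runs (125,247) to (267,100), the peg top is at (404,297), the nose corners are at (460,348) and (472,316), and the spacer is at (669,133).

```bash
cat > h.py <<'E'
from workcell import robot
import numpy as np,cv2
from scipy.optimize import least_squares
np.set_printoptions(precision=4,suppress=True)
CM={n:robot.camera_model(n) for n in("scene","top")}
def pix(n,u,v): # from first crops
    x0,y0,k=(165,165,5) if n=="scene" else (145,145,4)
    return np.array([x0+(u+.5)/k-.5,y0+(v+.5)/k-.5])
def proj(n,X):
    m=CM[n];c=m["R"]@X+m["t"];p=m["intrinsics"]@c;return p[:2]/p[2]
def tri(a,b):
    f=lambda X:np.r_[proj("scene",X)-a,proj("top",X)-b]
    r=least_squares(f,[.5,0,0.05]);return r.x,r.fun
def T(p,L): 
    c,s=np.cos(p[2]),np.sin(p[2]);return np.array([p[0]+c*L[0]-s*L[1],p[1]+s*L[0]+c*L[1],L[2]])
def fit(obs,g):
    f=lambda p:np.concatenate([proj(n,T(p,L))-q for n,L,q in obs])
    r=least_squares(f,g,loss="soft_l1",f_scale=1.);return r.x,f(r.x).reshape(-1,2)
E
python3 - <<'E'
from h import *
print("C",[-m["R"].T@m["t"] for m in CM.values()])
P=pix
print("peg",tri(P("scene",495,326),P("top",404,297)))
print("spacer top",tri(P("scene",481,89),P("top",669,133)))
print("big top",tri(P("scene",658,178),P("top",655,303)))
print("shelf LF",tri(P("scene",300,237),P("top",125,248)))
h=.03
rack=[("scene",(-.077,.065,.235),P("scene",300,238)),("top",(-.077,.065,.235),P("top",125,250)),("top",(-.077,-.065,.235),P("top",267,103)),
("scene",(0,.03,.296),P("scene",103,121)),("scene",(.03,.03,.296),P("scene",45,128)),("scene",(.03,-.03,.296),P("scene",25,54)),("scene",(0,.03,.012),P("scene",157,541)),("scene",(.03,.03,.012),P("scene",105,546)),
("top",(.03,-.03,.296),P("top",85,6)),("top",(.03,.03,.296),P("top",17,72)),("scene",(-.03,.04,.012),P("scene",217,550))]
p,r=fit(rack,[.45,.2,.8]);print("rack",p,np.degrees(p[2]));print(r)
hold=[("scene",(.035,0,.053),P("scene",495,326)),("top",(.035,0,.053),P("top",404,297)),("top",(-.018,.014,.024),P("top",460,348)),("top",(-.018,-.014,.024),P("top",472,316)),
("scene",(-.018,.014,.024),P("scene",583,346)),("scene",(.11,.011,0),P("scene",400,442)),("scene",(.106,0,.106),P("scene",380,298))]
for i in(1,):
    p,r=fit(hold,[.45,.05,1.1]);print("holder",p,np.degrees(p[2]));print(r)
E
```

```text
C [array([-0.0875,  0.702 ,  0.9306]), array([ 0.3297, -0.0774,  1.1022])]
peg (array([ 0.459 , -0.0486,  0.0442]), array([ 0.225 ,  0.0393, -0.0986, -0.2257]))
spacer top (array([ 0.6112, -0.2407,  0.0194]), array([ 0.3152,  0.0614, -0.1265, -0.2869]))
big top (array([ 0.4767, -0.2402,  0.0133]), array([-0.0548, -0.007 ,  0.0216,  0.0505]))
shelf LF (array([0.4476, 0.1194, 0.2348]), array([-0.1776, -0.0441,  0.0815,  0.1808]))
rack [0.5435 0.143  0.9279] 53.162321573914696
[[ 0.3165  0.3424]
 [-0.473   0.5583]
 [ 0.7787 -0.3529]
 [ 0.7837 -0.5982]
 [-1.1857  0.4074]
 [-0.8862 -0.5689]
 [ 0.9686  1.1114]
 [-0.1066  2.5831]
 [ 0.7956 -1.7871]
 [-0.4845 -0.3765]
 [ 1.0996 -0.307 ]]
holder [ 0.4454 -0.0795  1.2199] 69.89429946210073
[[ 0.2943 -1.6594]
 [-0.8544 -0.123 ]
 [-0.9542  0.1156]
 [ 0.0423 -0.2305]
 [ 1.114  -2.3459]
 [-1.4733  1.8627]
 [ 0.725  -0.6264]]
```

```bash
python3 -m inch '{"xyz":[[2.4,-2.25,0],[2.4,-2.25,0],[2.4,-2.25,0],[2.4,-2.25,0],[2.4,-2.25,0],[2.4,-2.25,0],[2.4,-2.25,0],[2.4,-2.25,0]],"yaw":[0,0,0,0,0,0,0,0]}' 100 && python3 -m inch '{"xyz":[[2.4,-2.25,0],[2.4,-2.25,0],[2.4,-2.25,0],[2.4,-2.25,0],[2.4,-2.25,0],[2.4,-2.25,0],[2.4,-2.25,0],[2.4,-2.25,0]],"yaw":[0,0,0,0,0,0,0,0]}' && python3 -m inch '{"xyz":[[0,0,1.5],[0,0,1.5],[0,0,1.5],[0,0,1.5],[0,0,1.5],[0,0,1.5],[0,0,1],[0,0,0]],"yaw":[-6,-6,-6,-6,-6,-6,-6,-6]}'
python3 - <<'E'
from h import *
s=robot.read_state();print(s["tcp_pos"],s["eef_rot"],s["qpos"])
a=robot.capture("top")[145:265,190:290,::-1];b=robot.capture("scene")[195:285,215:305,::-1]
a=cv2.resize(a,None,fx=4,fy=4,interpolation=3);b=cv2.resize(b,None,fx=4.4,fy=4.4,interpolation=3)
h=480;o=np.zeros((h,800,3),np.uint8);o[:480,:400]=a;o[:b.shape[0],400:400+b.shape[1]]=b
cv2.imwrite("pics/m1.png",o)
E
```

```text
time_s: 0.87
tcp_pos: [0.335, -0.3167, 0.2312]
eef_rot: [[0.928, 0.372, 0.0], [0.372, -0.928, 0.0], [0.0, -0.0, -1.0]]
ft_force: [0.8, 0.0, 1.0]
finger_gap: 0.0854
finger_force: 0.0
time_s: 1.53
tcp_pos: [0.4461, -0.078, 0.2313]
eef_rot: [[0.928, 0.373, 0.0], [0.373, -0.928, -0.0], [0.0, 0.0, -1.0]]
ft_force: [0.4, -0.8, -0.6]
finger_gap: 0.0857
finger_force: 0.0
time_s: 2.2
tcp_pos: [0.4439, -0.0791, 0.1284]
eef_rot: [[0.339, 0.941, -0.004], [0.941, -0.339, 0.001], [-0.0, -0.004, -1.0]]
ft_force: [-0.1, 1.2, -1.0]
finger_gap: 0.0853
finger_force: 0.0
[ 0.4439 -0.0791  0.1284] [[ 0.3391  0.9407 -0.0043]
 [ 0.9407 -0.3391  0.0013]
 [-0.0003 -0.0045 -1.    ]] [-16.6195 -11.7381 114.9311  -0.0001  77.0625   3.2052]
```

View pics/m1.png

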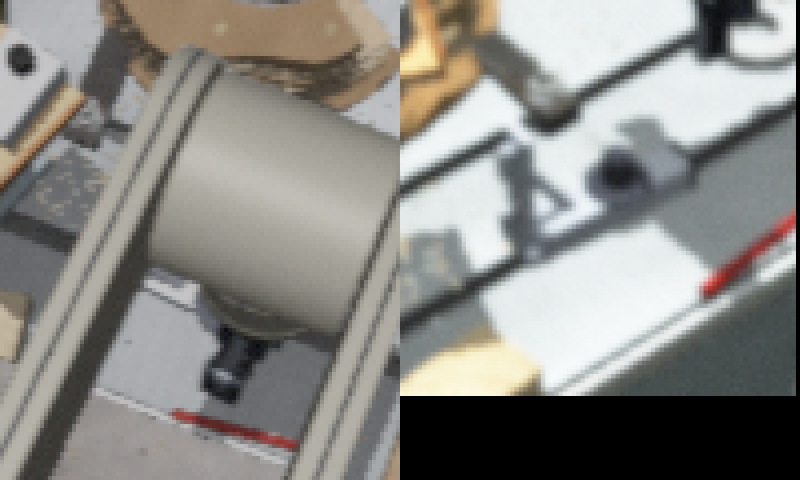

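The scene crop shows the gripper above the holder, with the nose at about (690,170) and the claws at (520,200). The arm hides it in the top view. I'll descend and grip.

```bash
python3 -m inch '{"xyz":[[-0.4,0,2],[0,0,2],[0,0,2],[0,0,2],[0,0,2],[0,0,1.2],[0,0,0.9],[0,0,0]],"yaw":[0,0,0,0,0,0,0,0]}' && python3 -m inch '{"xyz":[[0,0,0],[0,0,0],[0,0,0],[0,0,0],[0,0,0],[0,0,0],[0,0,0],[0,0,0]],"yaw":[0,0,0,0,0,0,0,0]}' 0 50
```

```text
time_s: 2.97
tcp_pos: [0.4433, -0.083, 0.0088]
eef_rot: [[0.347, 0.938, -0.002], [0.938, -0.347, 0.001], [-0.0, -0.003, -1.0]]
ft_force: [0.2, -0.0, -0.5]
finger_gap: 0.0857
finger_force: 0.0
time_s: 3.63
tcp_pos: [0.4451, -0.0836, 0.0114]
eef_rot: [[0.344, 0.939, 0.001], [0.939, -0.344, -0.0], [0.0, 0.001, -1.0]]
ft_force: [-2.2, -0.2, 7.6]
finger_gap: 0.0266
finger_force: 49.1
```

```bash
python3 -m inch '{"xyz":[[0,0,-1],[0,0,-1],[0,0,0],[0,0,0],[0,0,0],[0,0,1],[0,0,0.7],[0,0,0]],"yaw":[0,2,5,5,4.7,0,0,0]}' && python3 -m inch '{"xyz":[[0,0,0],[0,0,0],[0,0,0],[0,0,0],[0,0,-1],[0,0,-3],[0,0,-4],[0,0,-4]],"yaw":[0,0,0,0,0,0,0,0]}' 100
```

```text
time_s: 4.3
tcp_pos: [0.4436, -0.0831, 0.0118]
eef_rot: [[0.597, 0.802, -0.001], [0.802, -0.597, 0.0], [-0.001, -0.001, -1.0]]
ft_force: [1.3, 0.0, -0.4]
finger_gap: 0.0266
finger_force: 49.5
time_s: 4.97
tcp_pos: [0.4432, -0.083, 0.1346]
eef_rot: [[0.599, 0.801, -0.002], [0.801, -0.599, 0.001], [-0.001, -0.002, -1.0]]
ft_force: [1.2, 0.2, -0.8]
finger_gap: 0.085
finger_force: 0.0
```

```bash
Z='[0,0,0,0,0,0,0,0]'; python3 -m inch '{"xyz":[[0,0,-4],[0,0,-4],[0,0,-4],[0,-1,-4],[0,-2,-3.5],[0,-3,-2.5],[1,-3.5,-2],[2,-3.5,0]],"yaw":[0,0,0,0,0,0,0,0]}' && python3 -m inch '{"xyz":[[2.5,-3,0],[2.5,-3,0],[2.5,-3,0],[2.5,-3,0],[2.5,-3,0],[2.5,-3,0],[2.5,-3,0],[2.5,-3,0]],"yaw":[0,0,0,0,0,0,0,0]}' && python3 -m inch '{"xyz":[[4,-1.5,0],[4,-1,0],[4,-1,0],[4,0,0],[4,0,0],[4,0,0],[4,0,0],[4,0,0]],"yaw":[0,0,0,0,0,0,0,0]}'; python3 -c "
from h import *
print(robot.read_state()['qpos'])"
```

```text
time_s: 5.63
tcp_pos: [0.3577, 0.0182, 0.3793]
eef_rot: [[0.602, 0.799, 0.008], [0.799, -0.602, -0.001], [0.004, 0.007, -1.0]]
ft_force: [0.6, 1.7, 1.1]
finger_gap: 0.0851
finger_force: 0.0
time_s: 6.3
tcp_pos: [0.2847, 0.3242, 0.3745]
eef_rot: [[0.599, 0.801, 0.001], [0.801, -0.599, 0.001], [0.002, 0.0, -1.0]]
ft_force: [1.0, -0.4, -0.0]
finger_gap: 0.0852
finger_force: 0.0
time_s: 6.97
tcp_pos: [0.4477, 0.5964, 0.3739]
eef_rot: [[0.599, 0.801, 0.0], [0.801, -0.599, 0.0], [0.0, 0.0, -1.0]]
ft_force: [1.4, 1.0, 0.4]
finger_gap: 0.0856
finger_force: 0.0
[ 49.1707  32.4175  39.935    0.0013 107.6293  85.9688]
```

```bash
python3 -m inch '{"xyz":[[3,0,0],[3,0,0],[3,0,0],[3,0,0],[3,0,0],[3,0,0],[3,0,0],[3,0,0]],"yaw":[0,0,0,0,0,0,0,0]}'; python3 -c "
from h import *
print(robot.read_state()['qpos'])"
```

```text
time_s: 7.63
tcp_pos: [0.5243, 0.6981, 0.3382]
eef_rot: [[0.597, 0.801, 0.051], [0.798, -0.599, 0.068], [0.085, -0.0, -0.996]]
ft_force: [-0.2, -0.1, -0.1]
finger_gap: 0.0854
finger_force: 0.0
[ 49.6043  60.8592   1.3134   0.3307 112.9692  86.5579]
```

```bash
python3 -m inch '{"xyz":[[4,0,0],[4,0,0],[4,0,0],[4,0,0],[4,0,0],[4,0,0],[4,0,0],[4,0,0]],"yaw":[0,0,0,0,0,0,0,0]}'; python3 -c "
from h import *
print(robot.read_state()['qpos'])"
```

```text
time_s: 8.3
tcp_pos: [0.5838, 0.778, 0.308]
eef_rot: [[0.571, 0.801, 0.183], [0.763, -0.599, 0.243], [0.304, 0.0, -0.953]]
ft_force: [-0.5, -0.5, 0.3]
finger_gap: 0.0854
finger_force: 0.0
[49.7106 63.9664  1.3275  1.042  97.0117 86.8103]
```

```bash
python3 -m inch '{"xyz":[[4,0,0],[4,0,0],[4,0,0],[4,0,0],[4,0,0],[4,0,0],[4,0,0],[4,0,0]],"yaw":[0,0,0,0,0,0,0,0]}'; python3 -c "
from h import *
print(robot.read_state()['qpos'])"
```

```text
time_s: 8.97
tcp_pos: [0.6276, 0.8369, 0.35]
eef_rot: [[0.514, 0.8, 0.308], [0.687, -0.599, 0.411], [0.514, 0.001, -0.858]]
ft_force: [0.9, -0.6, 0.5]
finger_gap: 0.0853
finger_force: 0.0
[49.7175 63.4637  1.3254  1.7531 84.3533 86.8387]
```

```bash
python3 -m inch '{"xyz":[[4,0,0],[4,0,0],[4,0,0],[4,0,0],[0,0,0],[0,0,0],[0,0,0],[0,0,0]],"yaw":[0,0,0,0,0,0,0,0]}'; python3 -m inch '{"xyz":[[-2,0,0],[-3,0,0],[-4,0,0],[-4,0,0],[-4,0,0],[-4,0,0],[-4,0,0],[-4,0,0]],"yaw":[0,0,0,0,0,0,0,0]}'; python3 -c "
from h import *
print(robot.read_state()['qpos'])"
```

```text
time_s: 9.63
tcp_pos: [0.6426, 0.8571, 0.3913]
eef_rot: [[0.477, 0.8, 0.363], [0.638, -0.599, 0.483], [0.604, 0.001, -0.797]]
ft_force: [-0.1, -0.3, 0.0]
finger_gap: 0.0853
finger_force: 0.0
time_s: 10.3
tcp_pos: [0.5396, 0.7185, 0.2589]
eef_rot: [[0.477, 0.801, 0.363], [0.637, -0.599, 0.485], [0.605, 0.0, -0.796]]
ft_force: [0.7, 0.4, 0.3]
finger_gap: 0.0858
finger_force: 0.0
[48.7459 20.7442 74.7203  3.6239 47.4115 83.9883]
```

```bash
cat >> h.py <<'E'
def avg(n,k=4): return np.mean([robot.capture(n)[:,:,::-1].astype(float) for _ in range(k)],0).astype(np.uint8)
def tool(target,off=None):
    "shift in tool axes, cm, to bring the grasp point to target"
    s=robot.read_state();R=np.array(s["eef_rot"]);g=np.array(s["tcp_pos"])-robot.grip_point_offset*R[:,2]
    return R.T@(np.array(target)-g)*100, g
E
python3 - <<'E'
from h import *
S,Tp=avg("scene"),avg("top");np.savez("imgs.npz",S=S,T=Tp)
a=cv2.resize(S[165:290,165:310],None,fx=4.8,fy=4.8,interpolation=3)[:,:]
b=cv2.resize(Tp[142:252,150:275],None,fx=4.8,fy=4.8,interpolation=3)
cv2.imwrite("pics/s2.png",a);cv2.imwrite("pics/t2.png",b)
print(robot.read_state()["time_s"])
E
```

```text
10.7
```

View pics/t2.png

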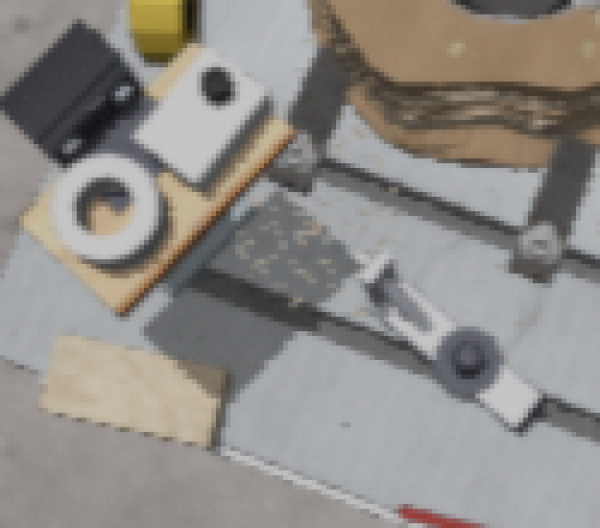

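View pics/s2.png

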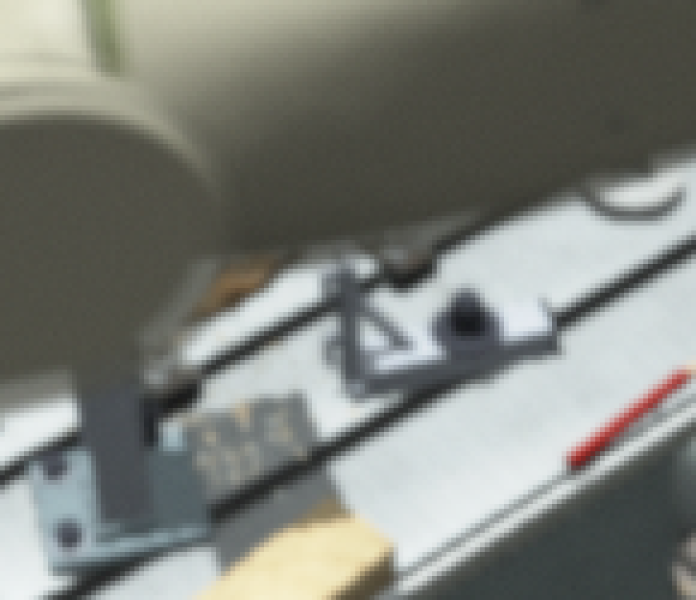

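Top crop: shelf front lower corners at (122,315) and (300,133), cap corners at (78,22) and (5,100), peg top at (468,355), nose corners at (518,430) and (545,400). Scene crop: the upright meets the foot at (150,522)/(100,530), peg top at (468,297), nose corner at (556,335).

Run:
```python
from h import *
S=lambda u,v:np.array([165+(u+.5)/4.8-.5,165+(v+.5)/4.8-.5])
Tt=lambda u,v:np.array([150+(u+.5)/4.8-.5,142+(v+.5)/4.8-.5])
P=pix
rack=[("scene",(-.077,.065,.235),P("scene",300,238)),("top",(-.077,.065,.235),Tt(122,315)),("top",(-.077,-.065,.235),Tt(300,133)),
("scene",(0,.03,.296),P("scene",104,121)),("scene",(.03,.03,.296),P("scene",43,128)),("scene",(.03,-.03,.296),P("scene",24,54)),("scene",(0,-.03,.296),P("scene",83,45)),
("scene",(0,.03,.012),S(151,524)),("top",(.03,-.03,.296),Tt(78,21)),("top",(.03,.03,.296),Tt(4,100)),("top",(0,-.03,.296),Tt(138,72))]
for sub in(rack,[r for r in rack if r[0]=="top"],[r for r in rack if r[0]=="scene"]):
    p,r=fit(sub,[.54,.14,.92]);print("rack",p,np.degrees(p[2]));print(r.round(1).tolist())
hold=[("top",(.035,0,.053),Tt(468,355)),("top",(-.018,.014,.024),Tt(518,430)),("top",(-.018,-.014,.024),Tt(545,400)),("top",(.106,0,.106),Tt(375,262)),
("scene",(.035,0,.053),S(468,294)),("scene",(-.018,.014,.024),S(556,335)),("scene",(.11,.011,0),S(355,393)),("scene",(.106,0,.106),S(348,262))]
for sub in(hold,hold[:4],hold[4:]):
    p,r=fit(sub,[.44,-.08,.92]);print("holder",p,np.degrees(p[2]));print(r.round(1).tolist())
print(tool([.40,-.14,.30]))
```

```text
rack [0.5432 0.1431 0.9304] 53.30657252444211
[[0.5, 0.3], [0.4, 0.6], [0.0, 0.7], [0.7, -0.5], [-0.7, 0.5], [-0.6, -0.5], [0.6, -0.9], [1.0, 0.2], [0.7, -1.5], [-2.1, -0.0], [-2.8, -4.0]]
rack [0.5424 0.1418 0.9273] 53.129759288532696
[[0.8, 0.9], [0.5, 1.2], [1.3, -1.2], [-1.6, 0.3], [-2.3, -3.6]]
rack [0.5435 0.1438 0.9334] 53.47907075610621
[[0.2, 0.4], [0.4, -0.4], [-0.9, 0.6], [-1.0, -0.4], [0.2, -0.8], [0.8, 0.3]]
holder [ 0.4474 -0.0804  0.9571] 54.83928855920734
[[-0.3, -0.0], [-0.4, 0.6], [0.0, -0.2], [0.1, 0.6], [-0.1, -0.2], [1.1, -2.0], [-1.0, 1.3], [-0.4, -2.5]]
holder [ 0.448  -0.0806  0.9538] 54.64682360556147
[[-0.1, -0.3], [-0.3, 0.4], [0.1, -0.4], [0.3, 0.3]]
holder [ 0.4445 -0.0777  0.9493] 54.39106730645044
[[0.2, 0.6], [1.4, -1.0], [-0.9, 2.1], [-0.3, -1.8]]
(array([-59.3541,  40.2428, -48.2617]), array([0.5361, 0.7134, 0.2811]))
```

```bash
python3 -m inch '{"xyz":[[-1,0.4,-1.6],[-1.8,0.8,-3.1],[-1.8,0.8,-3.1],[-1.8,0.8,-3.1],[-1.8,0.8,-3.1],[-1.8,0.8,-3.1],[-1.8,0.8,-3.1],[-1.8,0.8,-3.1]],"yaw":[0,0,0,0,0,0,0,0]}' && python3 -m inch '{"xyz":[[-1.8,0.8,-3.1],[-1.8,0.8,-3.1],[-1.8,0.8,-2.8],[-2.5,2.4,-1.9],[-2.5,2.4,-1.9],[-2.5,2.4,-1.9],[-2.5,2.4,-1.9],[-2.5,2.4,-1.9]],"yaw":[0,0,0,0,0,0,0,0]}' && python3 -m inch '{"xyz":[[-2.5,2.4,-1.9],[-2.5,2.4,-1.9],[-2.5,2.4,-1.9],[-2.5,2.4,-1.9],[-2.5,2.4,-1.9],[-2.8,1.2,1.4],[-2.8,1.2,1.4],[-2.8,1.2,1.4]],"yaw":[0,0,0,0,0,0,0,0]}'; python3 -c "
from h import *
print(tool([.4074,-.1315,.1016]),robot.read_state()['qpos'])"
```

```text
time_s: 11.37
tcp_pos: [0.44, 0.4845, 0.3683]
eef_rot: [[0.474, 0.801, 0.367], [0.635, -0.599, 0.488], [0.61, 0.002, -0.792]]
ft_force: [-0.1, 0.1, 1.4]
finger_gap: 0.0856
finger_force: 0.0
time_s: 12.03
tcp_pos: [0.4027, 0.1961, 0.4068]
eef_rot: [[0.471, 0.801, 0.369], [0.638, -0.598, 0.484], [0.609, 0.007, -0.793]]
ft_force: [0.6, 0.6, -0.4]
finger_gap: 0.0856
finger_force: 0.0
time_s: 12.7
tcp_pos: [0.4097, -0.0566, 0.3203]
eef_rot: [[0.475, 0.799, 0.368], [0.64, -0.601, 0.479], [0.604, 0.008, -0.797]]
ft_force: [0.4, 0.3, -0.0]
finger_gap: 0.0855
finger_force: 0.0
(array([-18.1098,   4.1509,  15.6325]), array([ 0.4028, -0.0656,  0.3352])) [-48.1942 -32.8761 118.2713  37.0665 100.1226  -6.4892]
```

```bash
python3 -m inch '{"xyz":[[-2.6,0.6,2.2],[-2.6,0.6,2.2],[-2.6,0.6,2.2],[-2.6,0.6,2.2],[-2.6,0.6,2.2],[-2.6,0.6,2.2],[-2.6,0.6,2.4],[0,0,0]],"yaw":[0,0,0,0,0,0,0,0]}';  python3 -c "
from h import *
print(tool([.4074,-.1315,.1016]),tool([.4437,-.083,.022]),robot.read_state()['qpos'])"
```

```text
time_s: 13.37
tcp_pos: [0.4106, -0.1191, 0.0788]
eef_rot: [[0.481, 0.8, 0.359], [0.635, -0.6, 0.487], [0.605, -0.006, -0.796]]
ft_force: [-0.5, 1.2, -0.7]
finger_gap: 0.0852
finger_force: 0.0
(array([ 0.4415,  0.4741, -0.6614]), array([ 0.4039, -0.1282,  0.0937])) (array([0.449 , 0.5192, 9.3416]), array([ 0.4039, -0.1282,  0.0937])) [-53.9201  -8.6378 126.5835  36.1828  77.755  -29.8665]
```

```bash
python3 -m inch '{"xyz":[[0.2,0.2,1],[0.2,0.2,2],[0,0.1,2],[0,0,2],[0,0,1.3],[0,0,1],[0,0,0],[0,0,0]],"yaw":[0,0,0,0,0,0,0,0]}';  python3 -c "
from h import *
print(tool([.4437,-.083,.022]),robot.read_state()['qpos'])"
```

```text
time_s: 14.03
tcp_pos: [0.453, -0.0749, 0.0138]
eef_rot: [[0.475, 0.801, 0.364], [0.639, -0.598, 0.483], [0.605, 0.003, -0.796]]
ft_force: [0.0, -0.4, -0.5]
finger_gap: 0.0854
finger_force: 0.0
(array([-0.4597, -0.2566,  0.4879]), array([ 0.4462, -0.084 ,  0.0287])) [-45.3529  -0.0849 127.1906  41.0367  65.7768 -30.4143]
```

```bash
python3 -m inch '{"xyz":[[-0.2,-0.1,0.2],[-0.2,-0.1,0.2],[0,0,0],[0,0,0],[0,0,0],[0,0,0],[0,0,0],[0,0,0]],"yaw":[0,0,0,0,0,0,0,0]}' && python3 -m inch '{"xyz":[[0,0,0],[0,0,0],[0,0,0],[0,0,0],[0,0,0],[0,0,0],[0,0,0],[0,0,0]],"yaw":[0,0,0,0,0,0,0,0]}' 0 90; python3 -c "
from h import *
print(tool([.4437,-.083,.022]),robot.read_state()['ft_torque'])"
```

```text
time_s: 14.7
tcp_pos: [0.4494, -0.0737, 0.0063]
eef_rot: [[0.477, 0.8, 0.363], [0.637, -0.599, 0.484], [0.605, 0.0, -0.796]]
ft_force: [-0.8, 0.4, 0.5]
finger_gap: 0.0857
finger_force: 0.0
time_s: 15.37
tcp_pos: [0.4496, -0.0737, 0.0067]
eef_rot: [[0.477, 0.801, 0.363], [0.637, -0.599, 0.484], [0.605, 0.001, -0.796]]
ft_force: [-2.6, -0.0, 6.2]
finger_gap: 0.0265
finger_force: 88.8
(array([ 0.0561,  0.0861, -0.0158]), array([ 0.4428, -0.0828,  0.0215])) [0.2444 0.1938 0.2388]
```

```bash
python3 -m inch '{"xyz":[[0.3,0,-0.4],[0.6,0,-0.8],[0.8,0,-1.05],[1,0,-1.3],[1,0,-1.3],[0.8,0,-1.05],[0.6,0,-0.8],[0.35,0,-0.5]],"yaw":[0,0,0,0,0,0,0,0]}' && python3 -m inch '{"xyz":[[0.5,-0.35,0.35],[1,-0.7,0.75],[1.2,-0.9,0.95],[1.2,-0.9,0.95],[1.2,-0.9,0.95],[1.2,-0.9,0.95],[0.8,-0.5,0.6],[0.4,-0.35,0.3]],"yaw":[0,0,0,0,0,0,0,0]}'
python3 - <<'E'
from h import *
s=robot.read_state();print(tool([.4563,.0274,.1115]),s['ft_torque'],s['ft_force'],s['qpos'])
S,Tp=avg("scene"),avg("top")
o=np.zeros((600,800,3),np.uint8)
a=cv2.resize(S[165:285,160:240],None,fx=5,fy=5,interpolation=3);b=cv2.resize(Tp[142:262,150:230],None,fx=5,fy=5,interpolation=3)
o[:,:400]=a;o[:,400:]=b;cv2.imwrite("pics/m3.png",o)
E
```

```text
time_s: 16.03
tcp_pos: [0.4494, -0.074, 0.0976]
eef_rot: [[0.477, 0.801, 0.363], [0.638, -0.599, 0.483], [0.605, 0.001, -0.796]]
ft_force: [0.0, 0.2, -2.5]
finger_gap: 0.0266
finger_force: 88.6
time_s: 16.7
tcp_pos: [0.461, 0.0372, 0.0945]
eef_rot: [[0.477, 0.801, 0.36], [0.637, -0.598, 0.486], [0.605, -0.002, -0.796]]
ft_force: [-0.4, -0.1, -2.7]
finger_gap: 0.0262
finger_force: 88.7
(array([ 0.1792,  0.2112, -0.1304]), array([0.4542, 0.0282, 0.1094])) [-0.5781  0.4096  0.0621] [-0.4407 -0.0983 -2.7016] [-31.2452 -20.163  133.955   40.4742  68.1225 -10.7578]
```

View pics/m3.png

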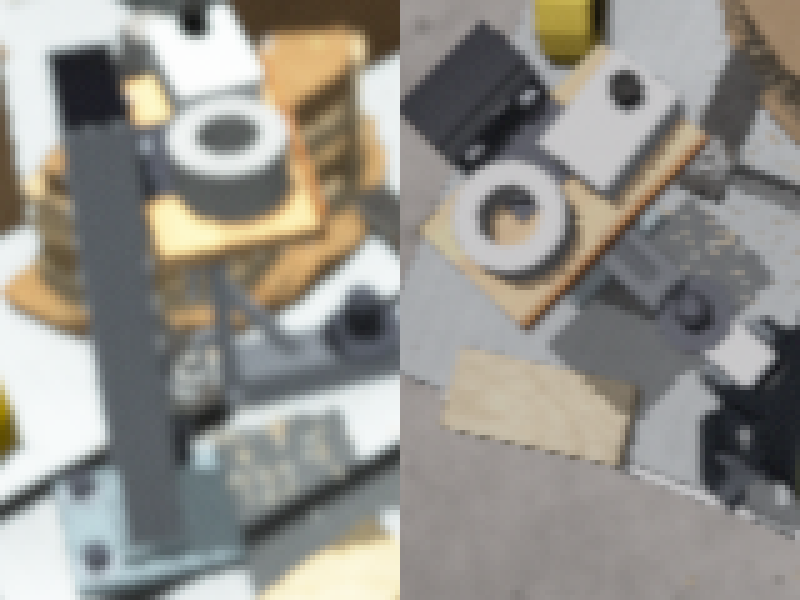

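The left half (scene) shows the holder level in front of the upright, with plate top at (218,268), foot at (235,395) and peg top at (362,308). The right half (top) has the peg top at (695,302), with shelf corners at (528,325) and (705,137).

```bash
cat >> h.py <<'E'
RK=np.array([.5432,.1425,np.radians(53.2)])
def inrack(X): # world->rack frame
    c,s=np.cos(RK[2]),np.sin(RK[2]);d=np.array(X)-[RK[0],RK[1],.07];return np.array([c*d[0]+s*d[1],-s*d[0]+c*d[1],d[2]])
def wld(L): c,s=np.cos(RK[2]),np.sin(RK[2]);return np.array([RK[0]+c*L[0]-s*L[1],RK[1]+s*L[0]+c*L[1],.07+L[2]])
E
python3 - <<'E'
from h import *
S=lambda u,v:np.array([160+(u+.5)/5-.5,165+(v+.5)/5-.5])
Tt=lambda u,v:np.array([150+(u-400+.5)/5-.5,142+(v+.5)/5-.5])
s=robot.read_state();R=s["eef_rot"];G=s["tcp_pos"]-robot.grip_point_offset*R[:,2]
print("G in rack",inrack(G)*1000)
X,r=tri(S(362,308),Tt(695,302));print("peg",X,inrack(X)*1000,r)
def atz(n,q,z):
    return least_squares(lambda p:proj(n,np.array([p[0],p[1],z]))-q,[.5,.05]).x
for z in(.135,.14,.145): 
  p=atz("top",Tt(695,302),z);print("peg top",inrack([*p,z])*1000)
for u,v in((528,325),(705,137)): p=atz("top",Tt(u,v),.235);print("shelf",inrack([*p,.235])*1000)
for uv,z in(((235,397),.09),((218,268),.196)):
  # scene: rack x of plate assuming rack y=0
  f=lambda p:proj("scene",wld([p[0],0,p[1]]))-S(*uv);print("plate",least_squares(f,[-.03,z-.07]).x*1000)
for uv in((151+18,400),(157+8,340),):
  f=lambda p:proj("scene",wld([p[0],.03,p[1]]))-S(*uv);print("upright front edge",least_squares(f,[0,.05]).x*1000)
E
```

```text
G in rack [-146.3922    0.1812   40.6509]
peg [0.4844 0.0558 0.1224] [-104.6289   -4.8051   52.4026] [-0.3924 -0.0903  0.1802  0.4027]
peg top [-106.0469   -4.712    65.    ]
peg top [-107.0701   -4.485    70.    ]
peg top [-108.0932   -4.2579   75.    ]
shelf [-74.071   63.5817 165.    ]
shelf [-71.7125 -64.1247 165.    ]
plate [-35.9664  12.1127]
plate [-34.1069 101.7061]
upright front edge [ 0.1704 49.5001]
upright front edge [-1.5605 89.699 ]
```

Run:
```python
from h import *
Tt=lambda u,v:np.array([150+(u-400+.5)/5-.5,142+(v+.5)/5-.5])
def atz(n,q,z):
    return least_squares(lambda p:proj(n,np.array([p[0],p[1],z]))-q,[.5,.05]).x
for u,v,z in((693,312,.116),(705,355,.1135),(742,325,.1135),(740,390,.1135),(778,355,.1135),(595,250,.235)): p=atz("top",Tt(u,v),z);print(u,v,inrack([*p,z])*1000)
# predicted pixels if holder lateral = 0
s=robot.read_state();R=s["eef_rot"];G=s["tcp_pos"]-robot.grip_point_offset*R[:,2];g=inrack(G)
def back(q): return (q-[150,142]+.5)*5-.5+[400,0]
for dx,z in((.0395,.0315),(.0395,.0055)): print(back(proj("top",wld([g[0]+dx,0,g[2]+z]))))
T0=robot.capture("top")[:,:,::-1]
c=cv2.resize(T0[185:230,185:235],None,fx=14,fy=12,interpolation=3);c=cv2.convertScaleAbs(c,alpha=1.6,beta=10)
for dx,z in((.0395,.0315),(.0395,.0055)):
    q=proj("top",wld([g[0]+dx,g[1],g[2]+z]));cv2.circle(c,(int((q[0]-185+.5)*14),int((q[1]-185+.5)*12)),4,(0,0,255),1)
a,b=[proj("top",wld([x,0,g[2]+.0025])) for x in(-.16,-.03)]
cv2.line(c,*[(int((q[0]-185+.5)*14),int((q[1]-185+.5)*12)) for q in(a,b)],(0,255,0),1)
cv2.imwrite("pics/m4.png",c)
```

```text
693 312 [-105.2824   -0.7307   46.    ]
705 355 [-126.6302   12.1365   43.5   ]
742 325 [-130.1353  -14.1024   43.5   ]
740 390 [-154.5918   13.103    43.5   ]
778 355 [-156.6611  -15.4479   43.5   ]
595 250 [-71.8254  14.5551 165.    ]
[688.5926 307.0833]
[694.1298 314.8254]
```

View pics/m4.png

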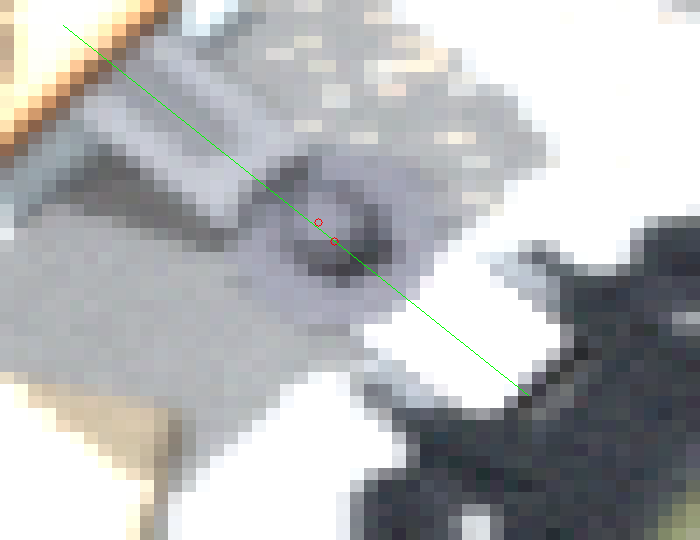

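The overlay shows the bar running along the rack's middle line, about 1 mm to the right of it (disc centre at (345,240)). I'll shift left by about 1 mm, raise by 2.5 mm, and go in.

```bash
python3 -m inch '{"xyz":[[0.08,-0.05,-0.1],[0.07,-0.05,-0.1],[0.24,0,0.18],[0.24,0,0.18],[0.24,0,0.18],[0.24,0,0.18],[0.24,0,0.18],[0.24,0,0.18]],"yaw":[0,0,0,0,0,0,0,0]}' && python3 -m inch '{"xyz":[[0.16,0,0.12],[0.16,0,0.12],[0.12,0,0.09],[0.12,0,0.09],[0,0,0],[0,0,0],[0,0,0],[0,0,0]],"yaw":[0,0,0,0,0,0,0,0]}'
python3 - <<'E'
from h import *
s=robot.read_state();R=s["eef_rot"];G=s["tcp_pos"]-robot.grip_point_offset*R[:,2];c,n=np.cos(RK[2]),np.sin(RK[2]);f=s["ft_force"]
print(inrack(G)*1000,"F rack",c*f[0]+n*f[1],-n*f[0]+c*f[1],f[2],s["ft_torque"])
E
```

```text
time_s: 17.82
tcp_pos: [0.4722, 0.0505, 0.0984]
eef_rot: [[0.477, 0.801, 0.363], [0.638, -0.599, 0.484], [0.605, 0.0, -0.796]]
ft_force: [0.0, 0.2, -2.9]
finger_gap: 0.0261
finger_force: 88.8
time_s: 18.48
tcp_pos: [0.4762, 0.0556, 0.0984]
eef_rot: [[0.477, 0.8, 0.363], [0.637, -0.599, 0.484], [0.605, 0.0, -0.796]]
ft_force: [0.4, -0.5, -2.2]
finger_gap: 0.026
finger_force: 88.8
[-121.0378    1.6169   43.3299] F rack -0.20260126377333001 -0.6438844417373402 -2.1770869528236823 [-0.5746  0.4097  0.0147]
```

```bash
cat > st.py <<'E'
from h import *
s=robot.read_state();R=s["eef_rot"];G=s["tcp_pos"]-robot.grip_point_offset*R[:,2];c,n=np.cos(RK[2]),np.sin(RK[2]);f=s["ft_force"];t=s["ft_torque"]
print(inrack(G)*1000,"F rack",np.array([c*f[0]+n*f[1],-n*f[0]+c*f[1],f[2]]),"M rack",np.array([c*t[0]+n*t[1],-n*t[0]+c*t[1],t[2]]),"q",s["qpos"])
E
python3 -m inch '{"xyz":[[0.08,0,0.06],[0.08,0,0.06],[0.08,0,0.06],[0.08,0,0.06],[0,0,0],[0,0,0],[0,0,0],[0,0,0]],"yaw":[0,0,0,0,0,0,0,0]}'; python3 st.py;python3 -m inch '{"xyz":[[0.08,0,0.06],[0.08,0,0.06],[0.08,0,0.06],[0,0,0],[0,0,0],[0,0,0],[0,0,0],[0,0,0]],"yaw":[0,0,0,0,0,0,0,0]}'; python3 st.py
```

```text
time_s: 19.15
tcp_pos: [0.4786, 0.0589, 0.0985]
eef_rot: [[0.477, 0.801, 0.363], [0.637, -0.599, 0.484], [0.605, 0.0, -0.796]]
ft_force: [0.2, -0.3, -2.7]
finger_gap: 0.0261
finger_force: 88.8
[-116.9671    1.6708   43.3506] F rack [-0.1327 -0.3552 -2.7246] M rack [0.01   0.6668 0.0068] q [-26.8345 -19.0085 132.6296  40.9254  65.4647  -7.3357]
time_s: 19.82
tcp_pos: [0.4799, 0.0604, 0.0979]
eef_rot: [[0.478, 0.801, 0.362], [0.639, -0.599, 0.483], [0.603, 0.0, -0.797]]
ft_force: [-9.1, -9.2, 0.1]
finger_gap: 0.0263
finger_force: 90.2
[-114.9377    1.5135   42.8489] F rack [-12.8149   1.7446   0.1139] M rack [0.1548 1.7636 0.1577] q [-26.4265 -18.8208 132.4936  40.8396  65.15    -7.0093]
```

```bash
python3 -m inch '{"xyz":[[-0.06,0,0.08],[-0.12,0,0.16],[-0.12,0,0.16],[-0.12,0,0.16],[-0.06,0,0.08],[0,0,0],[0,0,0],[0,0,0]],"yaw":[0,0,0,0,0,0,0,0]}' 0 115; python3 st.py; python3 -m inch '{"xyz":[[-0.12,0,0.16],[-0.12,0,0.16],[-0.12,0,0.16],[0,0,0],[0,0,0],[0,0,0],[0,0,0],[0,0,0]],"yaw":[0,0,0,0,0,0,0,0]}'; python3 st.py
```

```text
time_s: 20.48
tcp_pos: [0.4804, 0.06, 0.0902]
eef_rot: [[0.478, 0.8, 0.363], [0.638, -0.6, 0.482], [0.603, 0.002, -0.797]]
ft_force: [-7.4, -10.8, -0.6]
finger_gap: 0.0259
finger_force: 114.5
[-114.9728    0.8682   35.1308] F rack [-13.0277  -0.5628  -0.6021] M rack [-0.0123  1.8091 -0.1446] q [-26.439  -17.8591 132.6889  41.2117  64.2084  -7.8626]
time_s: 21.15
tcp_pos: [0.4806, 0.0598, 0.085]
eef_rot: [[0.477, 0.8, 0.363], [0.639, -0.599, 0.482], [0.604, 0.002, -0.797]]
ft_force: [-16.3, -15.9, 9.0]
finger_gap: 0.0258
finger_force: 116.2
[-115.0327    0.5845   29.8646] F rack [-22.5323   3.4999   9.0098] M rack [0.4504 1.3787 0.5996] q [-26.466  -17.1573 132.7937  41.4862  63.6167  -8.5383]
```

```bash
python3 -m inch '{"xyz":[[-0.16,0,0.13],[-0.12,0,0.16],[-0.12,0,0.16],[0,0,0],[0,0,0],[0,0,0],[0,0,0],[0,0,0]],"yaw":[0,0,0,0,0,0,0,0]}'; python3 st.py
```

```text
time_s: 21.82
tcp_pos: [0.4797, 0.0603, 0.0776]
eef_rot: [[0.478, 0.8, 0.362], [0.638, -0.6, 0.483], [0.604, 0.0, -0.797]]
ft_force: [-3.5, -5.5, -6.5]
finger_gap: 0.0257
finger_force: 113.4
[-115.1378    1.671    22.5093] F rack [-6.5314 -0.4779 -6.4819] M rack [-0.1296  1.6203 -0.2212] q [-26.4641 -16.3362 133.0553  41.8324  62.8881  -9.2459]
```

```bash
python3 -m inch '{"xyz":[[-0.12,0,0.16],[-0.12,0,0.16],[-0.06,0,0.08],[0,0,0],[0,0,0],[0,0,0],[0,0,0],[0,0,0]],"yaw":[0,0,0,0,0,0,0,0]}'; python3 st.py
```

```text
time_s: 22.48
tcp_pos: [0.4803, 0.06, 0.0739]
eef_rot: [[0.477, 0.801, 0.363], [0.639, -0.599, 0.483], [0.604, 0.001, -0.797]]
ft_force: [-14.9, -13.2, 8.5]
finger_gap: 0.0261
finger_force: 116.1
[-115.0798    0.9825   18.8442] F rack [-19.4898   4.0464   8.4546] M rack [0.5323 0.9253 0.7037] q [-26.5024 -15.7507 133.0699  42.0916  62.4392  -9.8362]
```

```bash
python3 -m inch '{"xyz":[[-0.16,0,0.13],[-0.12,0,0.16],[-0.06,0,0.08],[0,0,0],[0,0,0],[0,0,0],[0,0,0],[0,0,0]],"yaw":[0,0,0,0,0,0,0,0]}'; python3 st.py
```

```text
time_s: 23.15
tcp_pos: [0.4815, 0.0594, 0.0725]
eef_rot: [[0.473, 0.802, 0.365], [0.639, -0.597, 0.485], [0.606, 0.004, -0.795]]
ft_force: [-37.0, -22.7, 42.9]
finger_gap: 0.026
finger_force: 121.9
[-114.8455   -0.3903   17.3519] F rack [-40.3376  16.0924  42.9012] M rack [ 2.4873 -0.0244  2.7926] q [-26.6182 -15.2867 132.9625  42.3885  62.2385 -10.4948]
```

```bash
python3 -m inch '{"xyz":[[0.12,0,-0.16],[0.12,0,-0.16],[0,0,0],[0,0,0],[0,0,0],[0,0,0],[0,0,0],[0,0,0]],"yaw":[0,0,0,0,0,0,0,0]}' 100; python3 st.py;  python3 -m inch '{"xyz":[[0,0,-1],[0,0,-2],[0,0,-3],[0,0,-4],[0,0,-4],[1,1,-4],[2,2,-3],[2,3,-2]],"yaw":[0,0,0,0,0,0,0,0]}'
python3 - <<'E'
from h import *
s=robot.read_state();print(s['qpos'])
S,Tp=avg("scene"),avg("top")
o=np.zeros((600,800,3),np.uint8)
a=cv2.resize(S[165:285,160:240],None,fx=5,fy=5,interpolation=3);b=cv2.resize(Tp[142:262,150:230],None,fx=5,fy=5,interpolation=3)
o[:,:400]=a;o[:,400:]=b;cv2.imwrite("pics/m5.png",o)
E
```

```text
time_s: 23.82
tcp_pos: [0.4798, 0.0608, 0.0723]
eef_rot: [[0.477, 0.801, 0.362], [0.637, -0.599, 0.485], [0.605, -0.0, -0.796]]
ft_force: [0.3, -0.4, -0.5]
finger_gap: 0.0854
finger_force: 0.0
[-114.7478    1.8411   17.1791] F rack [-0.1119 -0.4689 -0.4919] M rack [ 0.0002  0.2617 -0.0087] q [-26.4873 -15.5812 133.1728  42.2487  62.307   -9.999 ]
time_s: 24.48
tcp_pos: [0.4682, -0.0561, 0.2885]
eef_rot: [[0.477, 0.799, 0.366], [0.638, -0.601, 0.482], [0.605, 0.004, -0.796]]
ft_force: [0.2, 0.6, 1.1]
finger_gap: 0.0854
finger_force: 0.0
[-41.9241 -23.536  115.1828  37.0837  91.5389  -5.0955]
```

View pics/m5.png

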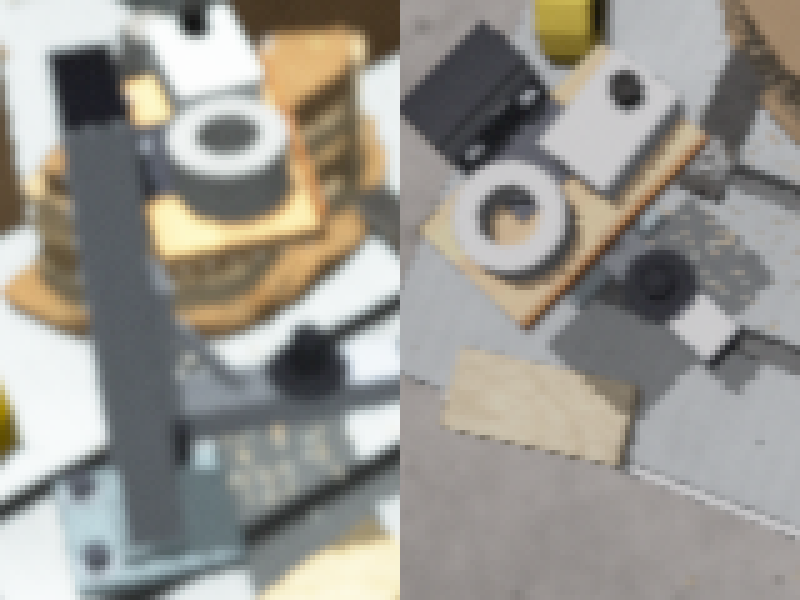

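The left half (scene) shows the holder flush on the upright with its bar level at (290,390); the top half has its peg at (660,282). The holder is home. Next is the ring.

Run:
```python
from h import *
Tt=lambda u,v:np.array([150+(u-400+.5)/5-.5,142+(v+.5)/5-.5])
p=least_squares(lambda p:proj("top",np.array([p[0],p[1],.115]))-Tt(660,282),[.5,.05]).x;print("peg",inrack([*p,.115])*1000)
z=np.array([.363,.484,-.796]);r=np.array([.6112,-.2407,.0187])
d,g=tool(r-.1*z);print(d,np.linalg.norm(d),g)
```

```text
peg [-79.5306  -0.5124  45.    ]
[-21.0643  22.7716   9.0491] 32.31313899576662 [ 0.4606 -0.0626  0.2984]
```

```bash
python3 -m inch '{"xyz":[[-1.4,1.5,0.6],[-2.5,2.7,1.1],[-2.6,2.8,1.1],[-2.6,2.8,1.1],[-2.6,2.8,1.1],[-2.6,2.8,1.1],[-2.6,2.8,1.1],[-2.2,2.4,1]],"yaw":[0,0,0,0,0,0,0,0]}' && python3 -m inch '{"xyz":[[-1.9,1.5,0.7],[0,0,0],[0,0,0],[0,0,0],[0,0,0],[0,0,0],[0,0,0],[0,0,0]],"yaw":[0,0,0,0,0,0,0,0]}'
python3 - <<'E'
from h import *
print(tool([.6112,-.2407,.0187]),robot.read_state()["qpos"])
E
```

```text
time_s: 25.55
tcp_pos: [0.5714, -0.2604, 0.1015]
eef_rot: [[0.478, 0.8, 0.362], [0.636, -0.599, 0.485], [0.605, -0.002, -0.796]]
ft_force: [-0.3, 0.7, 0.4]
finger_gap: 0.085
finger_force: 0.0
time_s: 26.22
tcp_pos: [0.5777, -0.2776, 0.0885]
eef_rot: [[0.476, 0.801, 0.363], [0.638, -0.599, 0.483], [0.605, 0.002, -0.796]]
ft_force: [0.4, -0.0, -0.5]
finger_gap: 0.0855
finger_force: 0.0
(array([-0.2686,  0.4599, 10.4285]), array([ 0.5709, -0.2866,  0.1034])) [-50.185   24.019   89.3747  36.8379  79.1061 -24.7093]
```

```bash
python3 -m inch '{"xyz":[[-0.1,0.2,1],[-0.1,0.2,2],[-0.1,0.05,2],[0,0,2],[0,0,1.6],[0,0,1],[0,0,0.6],[0,0,0]],"yaw":[0,0,0,0,0,0,0,0]}' && python3 -m inch '{"xyz":[[0,0,0.2],[0,0,0],[0,0,0],[0,0,0],[0,0,0],[0,0,0],[0,0,0],[0,0,0]],"yaw":[0,0,0,0,0,0,0,0]}' 0 60
python3 - <<'E'
from h import *
print(tool([.6112,-.2407,.0187]),robot.read_state()["qpos"])
E
```

```text
time_s: 26.88
tcp_pos: [0.6164, -0.2316, 0.0031]
eef_rot: [[0.477, 0.801, 0.361], [0.637, -0.599, 0.486], [0.605, -0.002, -0.796]]
ft_force: [-0.6, -0.1, 0.2]
finger_gap: 0.0851
finger_force: 0.0
time_s: 27.55
tcp_pos: [0.6177, -0.2332, 0.0042]
eef_rot: [[0.476, 0.8, 0.364], [0.638, -0.6, 0.483], [0.605, 0.002, -0.796]]
ft_force: [-3.8, -1.7, 6.1]
finger_gap: 0.0584
finger_force: 64.4
(array([ 0.0875, -0.0651,  0.1128]), array([ 0.6109, -0.2422,  0.0191])) [-44.8089  31.1636  90.0308  39.646   69.9907 -25.7885]
```

Run:
```python
from h import *
s=robot.read_state();R=s["eef_rot"]
print("lift",R.T@[0,0,14.]);g=tool([0,0,0])[1]+[0,0,.14]
w=wld([-.160,.0008,.090]);d=R.T@(w-g)*100;print(w,d,np.linalg.norm(d))
```

```text
lift [  8.4716   0.0304 -11.1459]
[0.4467 0.0149 0.16  ] [  8.6302 -28.5541   6.3648] 30.50130761724992
```

```bash
python3 -m inch '{"xyz":[[0.4,0,-0.5],[0.9,0,-1.2],[1.3,0,-1.7],[1.4,0,-1.8],[1.4,0,-1.8],[1.3,0,-1.7],[1.1,0,-1.5],[0.7,0,-0.9]],"yaw":[0,0,0,0,0,0,0,0]}' && python3 -m inch '{"xyz":[[0.3,-1.1,0.25],[0.7,-2.3,0.5],[0.9,-3,0.65],[0.9,-3,0.7],[0.9,-3,0.7],[0.9,-3,0.7],[0.9,-3,0.7],[0.9,-3,0.7]],"yaw":[0,0,0,0,0,0,0,0]}' && python3 -m inch '{"xyz":[[0.9,-3,0.65],[0.6,-2,0.45],[0.4,-1.2,0.3],[0,0,0],[0,0,0],[0,0,0],[0,0,0],[0,0,0]],"yaw":[0,0,0,0,0,0,0,0]}'; python3 st.py
python3 - <<'E'
from h import *
print(tool(wld([-.160,.0008,.09]))[0],tool(wld([-.0784,.0008,.083]))[0])
E
```

```text
time_s: 28.22
tcp_pos: [0.6184, -0.2323, 0.1464]
eef_rot: [[0.475, 0.8, 0.365], [0.639, -0.599, 0.482], [0.605, 0.004, -0.796]]
ft_force: [-0.2, -0.2, -2.5]
finger_gap: 0.0585
finger_force: 65.1
time_s: 28.88
tcp_pos: [0.4934, -0.0374, 0.142]
eef_rot: [[0.477, 0.8, 0.363], [0.637, -0.599, 0.484], [0.605, -0.0, -0.796]]
ft_force: [1.6, 0.3, -2.4]
finger_gap: 0.0583
finger_force: 65.2
time_s: 29.55
tcp_pos: [0.4595, 0.0166, 0.1427]
eef_rot: [[0.477, 0.8, 0.363], [0.637, -0.6, 0.484], [0.605, 0.0, -0.796]]
ft_force: [0.6, -0.7, -2.9]
finger_gap: 0.0583
finger_force: 65.3
[-162.2892   -8.3983   87.5445] F rack [-0.2315 -0.9174 -2.8795] M rack [ 0.0509  0.5967 -0.0084] q [-34.1512 -24.0053 131.1691  38.7794  74.7768  -8.5068]
[ 0.3302 -0.92   -0.0579] [ 6.4036 -0.9294  5.4366]
```

```bash
python3 -m inch '{"xyz":[[0.5,-0.1,0.4],[0.9,-0.2,0.8],[1,-0.2,0.85],[1,-0.2,0.85],[1,-0.13,0.85],[0.9,-0.1,0.75],[0.7,0,0.6],[0.4,0,0.34]],"yaw":[0,0,0,0,0,0,0,0]}' && python3 -m inch '{"xyz":[[-0.06,0,0.08],[-0.12,0,0.16],[-0.12,0,0.16],[-0.12,0,0.16],[-0.12,0,0.16],[-0.06,0,0.08],[0,0,0],[0,0,0]],"yaw":[0,0,0,0,0,0,0,0]}'; python3 st.py
```

```text
time_s: 30.22
tcp_pos: [0.5023, 0.091, 0.1378]
eef_rot: [[0.477, 0.801, 0.362], [0.637, -0.599, 0.485], [0.605, -0.0, -0.796]]
ft_force: [-0.2, 0.9, -3.9]
finger_gap: 0.0583
finger_force: 65.3
time_s: 30.88
tcp_pos: [0.5019, 0.0899, 0.1279]
eef_rot: [[0.477, 0.8, 0.363], [0.637, -0.6, 0.484], [0.605, 0.0, -0.796]]
ft_force: [-0.3, 0.2, -3.6]
finger_gap: 0.0584
finger_force: 65.3
[-78.1614   1.5614  72.7695] F rack [-0.0192  0.3187 -3.5536] M rack [ 0.0223  0.6274 -0.0404] q [-20.9626 -19.3731 129.4686  40.1167  64.5901  -0.2215]
```

```bash
python3 -m inch '{"xyz":[[-0.06,0.03,0.08],[-0.12,0.03,0.16],[-0.12,0,0.16],[-0.12,0,0.16],[-0.06,0,0.08],[0,0,0],[0,0,0],[0,0,0]],"yaw":[0,0,0,0,0,0,0,0]}'; python3 st.py;python3 -m inch '{"xyz":[[-0.06,0,0.08],[-0.12,0,0.16],[-0.12,0,0.16],[-0.12,0,0.16],[-0.12,0,0.16],[-0.06,0,0.08],[0,0,0],[0,0,0]],"yaw":[0,0,0,0,0,0,0,0]}'; python3 st.py
```

```text
time_s: 31.55
tcp_pos: [0.5025, 0.0898, 0.12]
eef_rot: [[0.477, 0.801, 0.363], [0.637, -0.599, 0.484], [0.605, 0.0, -0.796]]
ft_force: [0.1, -0.5, -3.1]
finger_gap: 0.0586
finger_force: 65.3
[-77.9217   1.0075  64.8633] F rack [-0.3236 -0.3297 -3.052 ] M rack [-0.0324  0.6052 -0.0166] q [-20.955  -18.4452 129.6796  40.4787  63.7217  -1.0559]
time_s: 32.22
tcp_pos: [0.5024, 0.0898, 0.1098]
eef_rot: [[0.477, 0.801, 0.363], [0.637, -0.599, 0.484], [0.605, -0.0, -0.796]]
ft_force: [-0.7, -0.3, -2.8]
finger_gap: 0.0581
finger_force: 65.3
[-77.9051   1.1018  54.6956] F rack [-0.6883  0.3787 -2.7548] M rack [ 0.0378  0.607  -0.0609] q [-20.9486 -17.3635 130.0344  40.946   62.6435  -2.0861]
```

```bash
python3 -m inch '{"xyz":[[-0.06,0,0.08],[-0.12,0,0.16],[-0.12,0,0.16],[-0.12,0,0.16],[-0.06,0,0.08],[0,0,0],[0,0,0],[0,0,0]],"yaw":[0,0,0,0,0,0,0,0]}'; python3 st.py;python3 -m inch '{"xyz":[[-0.06,0,0.08],[-0.06,0,0.08],[0,0,0],[0,0,0],[0,0,0],[0,0,0],[0,0,0],[0,0,0]],"yaw":[0,0,0,0,0,0,0,0]}'; python3 st.py
```

```text
time_s: 32.88
tcp_pos: [0.5026, 0.0898, 0.102]
eef_rot: [[0.477, 0.801, 0.363], [0.637, -0.599, 0.484], [0.605, 0.0, -0.796]]
ft_force: [0.5, -0.7, -3.1]
finger_gap: 0.0582
finger_force: 65.3
[-77.8296   0.9772  46.8715] F rack [-0.2497 -0.8431 -3.0524] M rack [ 0.002   0.5527 -0.031 ] q [-20.9422 -16.481  130.2756  41.3422  61.7777  -2.9302]
time_s: 33.55
tcp_pos: [0.5026, 0.0898, 0.1]
eef_rot: [[0.477, 0.801, 0.363], [0.637, -0.599, 0.484], [0.605, 0.0, -0.796]]
ft_force: [0.3, -0.7, -3.2]
finger_gap: 0.0588
finger_force: 65.3
[-77.8301   0.9718  44.8738] F rack [-0.3389 -0.6552 -3.174 ] M rack [ 0.0267  0.6002 -0.0172] q [-20.9404 -16.2556 130.3361  41.4422  61.5589  -3.1479]
```

```bash
python3 -m inch '{"xyz":[[-0.06,0,0.08],[-0.06,0,0.08],[0,0,0],[0,0,0],[0,0,0],[0,0,0],[0,0,0],[0,0,0]],"yaw":[0,0,0,0,0,0,0,0]}'; python3 st.py;python3 -m inch '{"xyz":[[-0.06,0,0.08],[-0.06,0,0.08],[0,0,0],[0,0,0],[0,0,0],[0,0,0],[0,0,0],[0,0,0]],"yaw":[0,0,0,0,0,0,0,0]}'; python3 st.py
```

```text
time_s: 34.22
tcp_pos: [0.5028, 0.0897, 0.0983]
eef_rot: [[0.477, 0.8, 0.363], [0.637, -0.599, 0.484], [0.605, 0.001, -0.796]]
ft_force: [-2.7, -2.0, 4.4]
finger_gap: 0.0587
finger_force: 66.1
[-77.7492   0.751   43.1411] F rack [-3.1866  0.9754  4.3503] M rack [0.1593 0.3881 0.137 ] q [-20.9426 -16.0317 130.3735  41.5539  61.345   -3.3633]
time_s: 34.88
tcp_pos: [0.5035, 0.0895, 0.0977]
eef_rot: [[0.475, 0.801, 0.364], [0.638, -0.599, 0.484], [0.606, 0.002, -0.795]]
ft_force: [-12.5, -8.6, 18.1]
finger_gap: 0.0583
finger_force: 67.7
[-77.5838   0.0904  42.6014] F rack [-14.3645   4.8203  18.1317] M rack [1.042  0.3545 0.768 ] q [-20.9727 -15.8756 130.3378  41.6578  61.2389  -3.5837]
```

```bash
python3 -m inch '{"xyz":[[0.12,0,-0.16],[0,0,0],[0,0,0],[0,0,0],[0,0,0],[0,0,0],[0,0,0],[0,0,0]],"yaw":[0,0,0,0,0,0,0,0]}'; python3 -m inch '{"xyz":[[0,0,0],[0,0,0],[0,0,0],[0,0,0],[0,0,0],[0,0,0],[0,0,0],[0,0,0]],"yaw":[0,0,0,0,0,0,0,0]}' 100; python3 -m inch '{"xyz":[[0,0,-0.5],[0,0,-1],[0,0,-2],[0,0,-3],[0,0,-3],[0,1,-3],[0,2,-3],[0,3,-2]],"yaw":[0,0,0,0,0,0,0,0]}'
python3 - <<'E'
from h import *
# numeric check of the ring: bright pixels around its predicted place in the top view
I=avg("top").astype(float).mean(2)
for y in(-.03,.0,.03):pass
def val(x,y,z):
    q=proj("top",wld([x,y,z]));return cv2.remap(I.astype(np.float32),np.float32([[q[0]]]),np.float32([[q[1]]]),1)[0,0]
print("along x",[(int(x*1000),int(val(x,0,.047))) for x in np.arange(-.145,-.05,.005)])
print("along y",[(int(y*1000),int(val(-.085,y,.047))) for y in np.arange(-.05,.051,.005)])
E
```

```text
time_s: 35.55
tcp_pos: [0.5029, 0.0897, 0.0982]
eef_rot: [[0.477, 0.8, 0.363], [0.637, -0.599, 0.484], [0.605, 0.001, -0.796]]
ft_force: [-2.8, -3.0, 5.6]
finger_gap: 0.0582
finger_force: 66.2
time_s: 36.22
tcp_pos: [0.5025, 0.0899, 0.0979]
eef_rot: [[0.477, 0.801, 0.363], [0.637, -0.599, 0.484], [0.605, 0.0, -0.796]]
ft_force: [-0.1, 0.9, -0.2]
finger_gap: 0.0852
finger_force: 0.0
time_s: 36.88
tcp_pos: [0.4866, -0.0322, 0.2404]
eef_rot: [[0.475, 0.801, 0.365], [0.639, -0.599, 0.483], [0.605, 0.004, -0.796]]
ft_force: [1.1, 0.3, 2.0]
finger_gap: 0.0852
finger_force: 0.0
along x [(-145, 105), (-139, 94), (-134, 43), (-129, 141), (-124, 201), (-119, 201), (-114, 183), (-109, 115), (-104, 192), (-99, 201), (-94, 183), (-89, 64), (-84, 36), (-79, 49), (-74, 50), (-69, 45), (-64, 75), (-59, 121), (-54, 126)]
along y [(-50, 157), (-45, 132), (-40, 121), (-35, 139), (-30, 119), (-25, 125), (-20, 123), (-15, 97), (-10, 52), (-5, 38), (0, 36), (4, 34), (9, 63), (14, 121), (19, 128), (24, 120), (29, 104), (34, 107), (39, 107), (44, 106), (49, 107)]
```

```bash
python3 -m inch '{"xyz":[[0,2,-2],[0,2,-2],[0,1,-1],[0,0,0],[0,0,0],[0,0,0],[0,0,0],[0,0,0]],"yaw":[0,0,0,0,0,0,0,0]}'; python3 -c "
from workcell import robot
print(robot.job_done())"
```

```text
time_s: 37.75
tcp_pos: [0.5083, -0.0838, 0.2762]
eef_rot: [[0.477, 0.801, 0.361], [0.637, -0.599, 0.485], [0.605, -0.001, -0.796]]
ft_force: [-0.5, 0.1, 1.1]
finger_gap: 0.0854
finger_force: 0.0
the job is handed in; nothing more can be done
None
```

I hooked the holder, pressed it down past the catch to a hard stop, put the spacer ring over the peg onto its seat, and handed the job in at about 38 s; the judged result was not shown.

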